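Index a flange four clicks and hold it

TASK

On the indexing fixture, press the raised end of the sprung pawl bar down until it latches and stays down by itself, and take the hand off it. Then grip the upright handle of the index lever and swing it counterclockwise (seen from above) by exactly four clicks of the ratchet, felt through the handle; stop right after the fourth click, never reaching the fifth. Finish while still gripping the handle there, do not let go, and leave the loose parts around the fixture alone.

Things in the scene. Friction and masses are not known exactly. Their poses are not given: they have to be found in the camera images.
- fixture: Indexing fixture on the bench, fixed: dark steel base plate 210 x 320 x 12 mm (x by y). Origin: centre of its underside, on the vertical axis of the turning disc; z up. The pawl bar spans the disc's +x side along y, at x = 60 mm: hinge posts (tops 60 mm above the bench) at y = +115, latch post (36 x 22 mm, top 66 mm up) at y = -143 mm.
- disc_top (a point): On the turning axis, 55 mm above the bench: top of the hub (54 mm across) of the flange (96 mm across) clamped on the steel disc. The disc (144 mm across) has a ring of 24 ratchet teeth on its top face, 60 mm from the axis, tops 30 mm above the bench; a radial arm on it carries the upright handle. All turn together.
- pawl_bar (a joint): Angle of the pawl bar, rad: 0.25 raised by its spring (start), 0 level, -0.02 its hard lower stop (pad 4 mm below level). Pushed about to the stop, a sprung bolt snaps over its nose; let go, it then stays at 0.00 to 0.02. The push takes some 10 to 15 N at the pad. Only when it is latched does a sprung plunger under the bar ride on the teeth.
- press_pad (a point): Centre of the top face of the black pad (30 x 30 mm) near the free end of the pawl bar (18 mm wide): press here. About 120 mm above the bench when raised. Level, it is at fixture x = 60, y = -80 mm, 73 mm above the bench. It swings on a 195 mm arc about the hinge line, which runs along fixture x at y = +115 mm, 46 mm up.
- index_lever (a joint): Angle of disc, arm and handle, rad, counterclockwise from above; at 0 the handle is on the fixture's -x side. Starts at 0.02 to 0.18. Click n falls within 0.05 before n x 0.2618; there the pawl blocks the way back. On each ramp the handle resists with about 4 N rising to 8 to 10 N, then the force falls at once to nothing and the lever jumps ahead a little. The latch's snap is no click.
- handle: Upright round black handle, 16 mm diameter, 78 mm tall, from 25 to 103 mm above the bench, on the lever's end 100 mm from the turning axis. It spins freely on its pin. Origin: centre of its foot; z up.
- handle_grip (a point): Point on the handle's axis where to grip it, 80 mm above the bench.
- parts_bin: Loose small green open bin, 110 x 90 x 50 mm; leave alone. Origin: centre of underside.
- flange_ring: Loose steel ring, 100 mm outside, 60 mm inside, 14 mm high; leave alone. Origin: centre of underside.
- steel_bush: Loose steel cylinder, 36 mm diameter, 35 mm high; leave alone. Origin: centre of underside.

How it is judged (in metres and radians):
On the way, in this order (a step that is already met when the one before it is completed fails the run):
1. the pawl bar is latched down and let go (value of joint pawl_bar below 0.035 rad and contact force between the fingers and pawl_bar below 0.3 N), for 0.2 s.
2. the lever is past its first click, pawl latched (value of joint pawl_bar below 0.035 rad and value of joint index_lever above 0.252 rad), for 0.02 s.
At the end, for the whole second after the job is handed in: The pawl bar is still latched (below 0.035 rad) and not touched by the robot; the lever stands still just after its fourth click (1.01 to 1.18 rad), the handle gripped between the fingers with more than 3 N, for the whole last second (value of joint pawl_bar below 0.035 rad and value of joint index_lever between 1.007 and 1.177 rad and velocity of joint index_lever between -0.1 and 0.1 rad/s and contact force between the fingers and handle above 3 N and horizontal distance between the grasp point and handle below 0.016 m and contact force between each of the fingers, the arm and pawl_bar below 0.5 N); the arm keeps its last pose, push and grip.
It fails at once if the small green bin is shoved aside (distance of parts_bin from where it was at the start of the episode above 0.03 m).
It fails at once if the loose flange ring is shoved aside (distance of flange_ring from where it was at the start of the episode above 0.03 m).
It fails at once if the steel bush is shoved aside (distance of steel_bush from where it was at the start of the episode above 0.03 m).
It fails at once if the lever runs on to the fifth click (value of joint index_lever above 1.269 rad).
It also fails if it takes over 72 s, if anything falls off the work surface, if the arm or the gripper's body presses on something with over 40 N, if the wrist force passes 120 N, or if a joint passes its speed limit or range.

ROBOT

A 6-joint arm with a two-finger parallel gripper is mounted at the origin on the work surface. World frame = base frame: x ahead of the robot, y to its left, z up, the work surface at z = 0. Lengths are in mm, angles in rad, forces in N, time in s.
With the tool pointing down it reaches from about 325 to 925 mm from the base axis. Payload 3.1 kg.
Tool frame: the origin (TCP) lies at the very end of the fingers, on their centre line; the grasp point (between the pads) lies 19 mm behind it (r.hold_point_z is the z of the grasp point in the tool frame, in mm); z points along the fingers, y is the direction in which the jaws open and shut (so a half turn about z gives the same grasp; the last joint's range is limited). The gripper opens to 85 mm and grips with 20 to 120 N. Pads are 22 mm wide; open, the fingers measure 114 mm over their backs; the gripper's body (76 mm by 85 mm) begins 54 mm behind the grasp point. The pads swing forward as they close: fully open they stand 13 mm farther back than shut.
Start: joints at [-1.431, 0.217, 1.613, -0, 1.311, -0.112], TCP at [155.738, -605.297, 231.3] pointing down, gripper open.
Joint ranges: [-2.75, 2.75], [-0.78, 2.1], [0.31, 2.55], [-1.13, 4.27], [0.13, 2.63], [-2.58, 2.58]. Speed limits (rad/s): [2.79, 2.79, 3.14, 3.14, 3.14, 3.14].

INTERFACE

Orientations are given as a unit quaternion [x, y, z, w].
In Python, from bench import r gives the robot as it stands.
- The arm moves only by the shell command python3 -m inch 'ROWS' [FORCE]. ROWS is JSON, a list of rows, each a list of 3 entries, a list of its own where there are three numbers: the shift along the tool's x, y, z in cm, then the turn, a rotation vector about the tool's x, y, z in rad, then the opening in per cent of the stroke, from 0 (shut) to 100 (fully open). In form: [[[x, y, z], [rx, ry, rz], gripper], ...]. A call has 1 to 5 rows; each row is the pose to reach, as a shift and turn from the pose measured when the call began, along the tool's axes at that moment; what a row does not reach only later rows make up. A row lasts 1/8 s, in which the tool goes at most 62.5 mm and 10.7 degrees, less where a joint would pass 70% of its speed; a pose out of reach is approached as far as the arm can. A call with a gripper value outside its range is refused whole. The fingers move at their own pace and stop on an object; FORCE is the grip in N (left out, the last holds). Time passes only in rows, so rows that repeat a pose let the fingers close. It gives the time, the measured TCP pose, the force and the opening at its end, in the units of the state.
- r.state(): the state, without advancing time (a new reading comes with each control period).
- r.grab_frame(name): name is "scene" or "top"; returns a dict with "image" (420x560x3 uint8, red, green, blue), "fx", "fy", "cx", "cy" (pixels), "dist_coeffs" ([k1, k2, p1, p2, k3] as OpenCV has them; the pictures are not rectified), "rvec" (rotation vector, rad) and "tvec" (3), from world to camera coordinates, as OpenCV has them. Camera axes: x right, y down, z forward; pixel columns grow to the right and rows downward; lengths in mm; the calibration is good to about 2 mm. A picture is of the moment at which its call begins. There is no depth.
- r.job_done(): hands the job in, once; it reports no verdict.
The state is a dict: "clock": time; "qpos": joint angles; "joint_velocities": joint speeds; "effort": joint torques, N m; "position": TCP position; "ee_rot": TCP orientation; "wrist_force": force on the tool from outside, world axes, zero at the start; "torque": the same for the moment, N m; "opening": finger opening in mm.
Only numpy, scipy, OpenCV 4.12 (cv2) and the standard library are available. Lean on these libraries where they do the work, as an engineer would, in place of code of your own. Each camera call takes 0.05 s, during which the arm holds its last target.

## Working session

There is one attempt and no reset: what is moved stays moved. The work goes in short steps, Python scripts to look and compute and a shell command to move; the robot and the scene stay as the last step left them, time stands still between calls to the robot, and variables do not carry over. Pictures are saved under pics/ and viewed, and the job is handed in when it is done.

```bash
ls; mkdir -p pics
python3 - <<'E'
from bench import r
import cv2
for n in("scene","top"):
    f=r.grab_frame(n); cv2.imwrite(f"pics/{n}0.png",f["image"][:,:,::-1]); print({k:v for k,v in f.items() if k!="image"})
print(r.state(), r.hold_point_z)
E
```

```text
pics
{'fx': 487.84304894910167, 'fy': 487.84304894910167, 'cx': 287.8234395484073, 'cy': 208.6847039833575, 'dist_coeffs': array([-0.14613918,  0.        ,  0.        ,  0.        ,  0.        ]), 'rvec': array([ 1.52564514,  2.29576306, -0.64969495]), 'tvec': array([ 160.53909325, -404.91588145, 1309.89342077])}
{'fx': 409.421163239326, 'fy': 409.421163239326, 'cx': 286.35348434825244, 'cy': 209.03840764926406, 'dist_coeffs': array([-0.06980727,  0.        ,  0.        ,  0.        ,  0.        ]), 'rvec': array([ 2.16476005, -2.14001025,  0.09282617]), 'tvec': array([ 46.80649678, 531.3255376 , 768.27759891])}
{'clock': 0.1, 'qpos': array([-1.43119497e+00,  2.17707395e-01,  1.61475646e+00, -1.15886193e-05,
        1.31131654e+00, -1.12179254e-01]), 'joint_velocities': array([ 0.00060094, -0.00119032, -0.00495331,  0.00124596, -0.0019853 ,
       -0.00145536]), 'effort': array([-5.97206290e-04, -3.98072362e+01, -3.04969418e+01, -1.61217872e-04,
        4.19023738e-03,  7.10008649e-06]), 'position': array([ 155.63412828, -604.55945056,  230.09005724]), 'ee_rot': array([ 9.92085494e-01,  1.25559451e-01, -2.05958227e-05, -1.09369052e-03]), 'wrist_force': array([ 0.0585993 , -0.17716355, -0.18233715]), 'torque': array([-0.03271415, -0.03480702, -0.06736124]), 'opening': 85.1419188624316} -18.700000000000003
```

View pics/scene0.png

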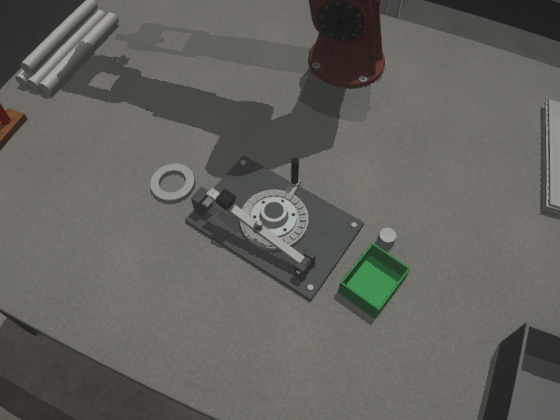

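View pics/top0.png

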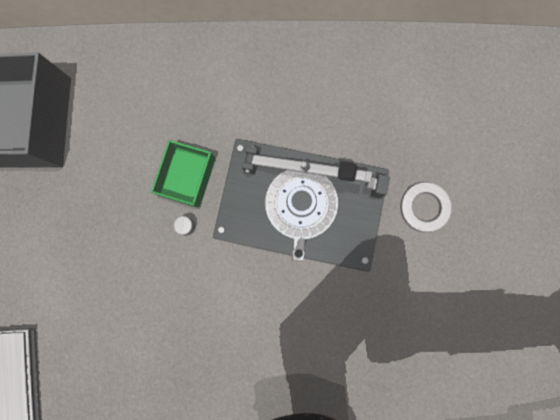

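The top view shows the base plate with corners near (236,139), (388,168), (371,271) and (213,239). The hub is at (302,202), the handle at (298,254) and the pad at (347,171). I'll measure these.

```bash
cat > h.py <<'E'
import numpy as np, cv2
from bench import r
def cam(n):
    f=r.grab_frame(n); f["K"]=np.array([[f["fx"],0,f["cx"]],[0,f["fy"],f["cy"]],[0,0,1]]); f["R"]=cv2.Rodrigues(f["rvec"])[0]; return f
def ray(f,p):
    u=cv2.undistortPoints(np.array([[p]],float),f["K"],f["dist_coeffs"])[0,0]
    d=f["R"].T@np.array([u[0],u[1],1]); o=-f["R"].T@f["tvec"]; return o,d
def onz(f,p,z):
    o,d=ray(f,p); return o+d*(z-o[2])/d[2]
def proj(f,P): return cv2.projectPoints(np.array(P,float).reshape(-1,1,3),f["rvec"],f["tvec"],f["K"],f["dist_coeffs"])[0][:,0]
def crop(f,x,y,w,h,s,name):
    cv2.imwrite(name,cv2.resize(f["image"][y:y+h,x:x+w,::-1],None,fx=s,fy=s,interpolation=cv2.INTER_CUBIC))
E
python3 - <<'E'
from h import *
f=cam("top"); crop(f,205,130,200,150,4,"pics/topz.png")
g=cam("scene"); crop(g,180,145,200,150,4,"pics/scenez.png")
for p in [(236,139),(388,168),(371,271),(213,239)]: print(onz(f,p,12))
print(onz(f,(302,202),55))
E
```

```text
[675.93975094 158.30316756  12.        ]
[ 618.06734534 -150.45343944   12.        ]
[ 412.21849124 -114.20776572   12.        ]
[471.22983215 198.79705752  12.        ]
[541.67628187  22.84873133  55.        ]
```

View pics/topz.png

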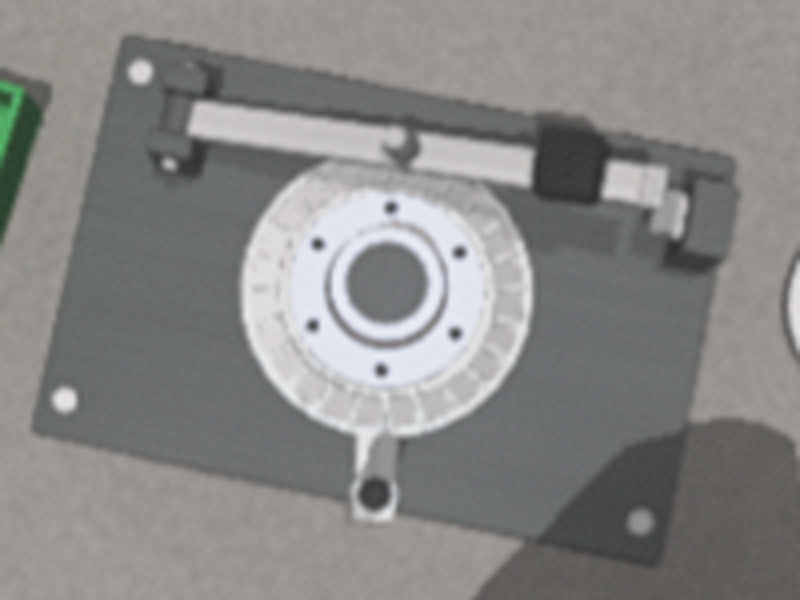

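View pics/scenez.png

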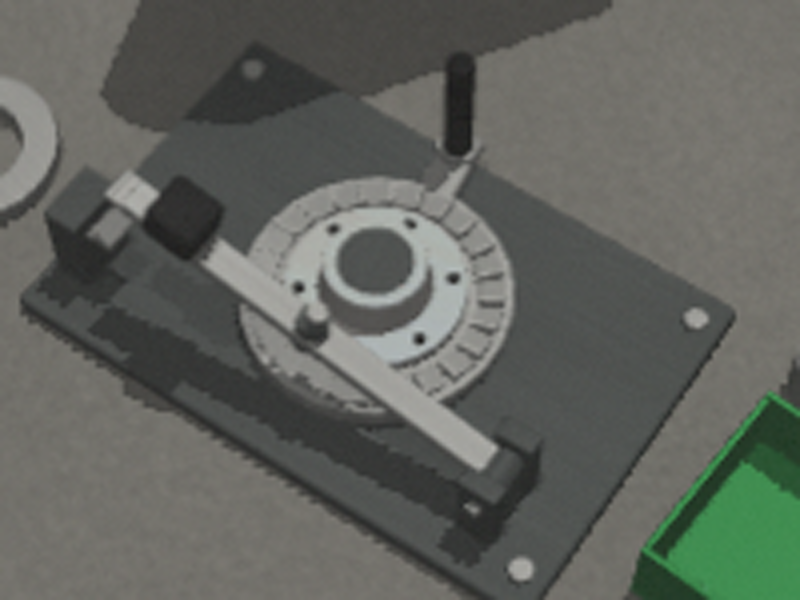

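Zoomed views: plate corners in the top crop at (122,37), (735,158), (657,566) and (33,431); hub at (387,283), handle top at (373,493), pad about (570,160). In the scene crop, the handle top is at (461,60) and the pad top at (187,208).

```bash
cat >> h.py <<'E'
def z4(x0,y0,p): return (x0+(p[0]+.5)/4-.5, y0+(p[1]+.5)/4-.5)
def tri(f,p,g,q):
    o1,d1=ray(f,p);o2,d2=ray(g,q)
    s=np.linalg.lstsq(np.c_[d1,-d2],o2-o1,rcond=None)[0]
    a=o1+s[0]*d1;b=o2+s[1]*d2; return (a+b)/2,np.linalg.norm(a-b)
E
python3 - <<'E'
from h import *
f=cam("top");g=cam("scene")
T=lambda p:z4(205,130,p); S=lambda p:z4(180,145,p)
C=np.array([onz(f,T(p),12) for p in [(122,37),(735,158),(657,566),(33,431)]])
print(C.round(1), C.mean(0), [np.linalg.norm(C[i]-C[(i+1)%4]).round(1) for i in range(4)])
# +x side is pawl side (corners 0,1), +y = hinge (corner 0,3)
ex=(C[0]+C[1]-C[2]-C[3])[:2]; ey=(C[0]+C[3]-C[1]-C[2])[:2]
print("yaw",np.arctan2(ex[1],ex[0]),np.arctan2(-ey[0],ey[1]))
S2=np.array([onz(g,S(p),12) for p in [(257,42),(735,315),(22,297)]]); print("scene corners",S2.round(1))
print("hub",onz(f,T((387,283)),55),onz(g,S((376,262)),55))
print("handle",onz(f,T((373,493)),103),onz(g,S((461,61)),103), tri(f,T((373,493)),g,S((461,61))))
print("pad tri",tri(f,T((570,160)),g,S((187,205))),"campos",-f["R"].T@f["tvec"],-g["R"].T@g["tvec"])
E
```

```text
[[ 676.2  160.1   12. ]
 [ 615.8 -151.2   12. ]
 [ 411.9 -110.    12. ]
 [ 474.5  199.1   12. ]] [544.59005817  24.51416699  12.        ] [np.float64(317.1), np.float64(207.9), np.float64(315.4), np.float64(205.5)]
yaw -0.19516115594627464 -0.19563497498761254
scene corners [[ 414.5 -110.3   12. ]
 [ 480.6  199.7   12. ]
 [ 617.3 -152.2   12. ]]
hub [544.76445335  24.05709046  55.        ] [548.10223517  23.6064942   55.        ]
handle [445.63439099  29.87594054 103.        ] [447.02884919  27.97167618 103.        ] (array([446.03690417,  28.80889092, 102.16830629]), np.float64(2.2724592980766496))
pad tri (array([590.83786645, -54.63922025, 121.26660901]), np.float64(0.38377303112868677)) campos [442.34511461  32.52553804 823.42032583] [1018.49092662  246.39675954  898.618559  ]
```

```bash
cat >> h.py <<'E'
from scipy.spatial.transform import Rotation as Ro
CEN=np.array([545.5,24.]);YAW=-0.195
def fx(x,y,z): c,s=np.cos(YAW),np.sin(YAW); return np.array([CEN[0]+c*x-s*y,CEN[1]+s*x+c*y,z])
def ang(p): # lever angle from world xy
    d=np.array(p)[:2]-CEN; a=np.arctan2(d[1],d[0])-np.pi-YAW; return (a+np.pi)%(2*np.pi)-np.pi, np.linalg.norm(d)
def go(P):
    s=r.state(); R=Ro.from_quat(s["ee_rot"]); return R.inv().apply(np.array(P)-s["position"])/10
E
python3 - <<'E'
from h import *
for P in [fx(60,-70,200),fx(60,-70,150)]: print(P,go(P))
E
```

```text
[590.79920273 -56.29932897 200.        ] [ 55.80814542 -42.29748772   3.12579607]
[590.79920273 -56.29932897 150.        ] [ 55.80754176 -42.29319786   8.1257942 ]
```

```bash
python3 -m inch '[[[5,-3.8,0],[0,0,0],0],[[10,-7.6,0],[0,0,0],0],[[15,-11.4,0],[0,0,0],0],[[20,-15.2,0.5],[0,0,0],0],[[25,-19,1],[0,0,0],0]]'; python3 -m inch '[[[5,-3.8,0],[0,0,0],0],[[10,-7.6,0],[0,0,0],0],[[15,-11.4,0],[0,0,0],0],[[20,-15.2,0.5],[0,0,0],0],[[25,-19,1],[0,0,0],0]]'; python3 -c "
from h import *
print(go(fx(60,-70,140)))"
```

```text
clock: 0.92
position: [350.2, -358.8, 221.4]
ee_rot: [0.992, 0.125, 0.0, 0.0]
wrist_force: [0.7, 0.0, -0.3]
opening: 0.1
clock: 1.55
position: [544.1, -113.9, 212.2]
ee_rot: [0.992, 0.125, 0.001, 0.0]
wrist_force: [0.8, -0.7, 0.2]
opening: 0.1
[ 5.94380897 -4.42039719  7.22375227]
```

```bash
python3 -m inch '[[[3,-2.2,1],[0,0,0],0],[[5.9,-4.4,4],[0,0,0],0],[[5.9,-4.4,7.2],[0,0,0],0],[[5.9,-4.4,7.2],[0,0,0],0]]';  python3 - <<'E'
from h import *
for P in [fx(60,-71,122),fx(60,-79,90),fx(60,-80,69),fx(60,-80,66)]: print(go(P))
f=cam("top"); crop(f,285,100,130,130,4,"pics/t2.png");f=cam("scene"); crop(f,150,100,150,150,4,"pics/s2.png")
print(proj(f,r.state()["position"]))
E
```

```text
clock: 2.05
position: [587.7, -55.5, 136.7]
ee_rot: [0.992, 0.126, -0.003, -0.001]
wrist_force: [-0.8, 0.0, -0.3]
opening: 0.1
[0.2471993  0.2482442  1.47263019]
[-0.08221078  0.97645252  4.67281794]
[-0.11447942  1.07119005  6.77281402]
[-0.11290748  1.07184502  7.07280919]
[[224.49068413 189.68599848]]
```

View pics/s2.png

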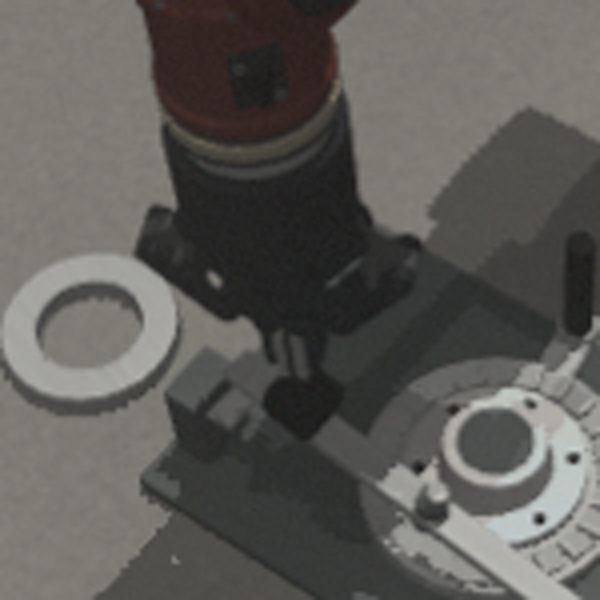

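The closed fingertips, at about (298,365) in the crop, sit over the pad at (305,400) and slightly short in x. I'll press down along the arc.

```bash
python3 -m inch '[[[0.25,0.2,1.4],[0,0,0],0],[[0.2,0.5,2.6],[0,0,0],0],[[0.1,0.8,3.8],[0,0,0],0],[[0,0.95,4.8],[0,0,0],0],[[-0.1,1.0,5.6],[0,0,0],0]]' 30;  python3 - <<'E'
from h import *
for P in [fx(60,-80,72),fx(60,-80,69),fx(60,-80,66)]: print(go(P))
E
```

```text
clock: 2.78
position: [592.1, -67.3, 84.1]
ee_rot: [0.992, 0.125, 0.001, 0.001]
wrist_force: [-0.6, -1.9, 16.9]
opening: 0.2
[-0.28714838 -0.19325475  1.20482487]
[-0.28765069 -0.19373202  1.50482407]
[-0.28815299 -0.19420928  1.80482327]
```

```bash
python3 -m inch '[[[-0.1,-0.1,0.8],[0,0,0],0],[[-0.2,-0.1,1.4],[0,0,0],0],[[-0.2,-0.1,1.8],[0,0,0],0],[[-0.2,-0.1,2.0],[0,0,0],0]]'
```

```text
clock: 3.28
position: [591.9, -69.4, 68.3]
ee_rot: [0.992, 0.126, 0.002, 0.003]
wrist_force: [-7.4, -4.2, 23.0]
opening: 0.3
```

```bash
python3 -m inch '[[[0,0,0.3],[0,0,0],0],[[0,0,0.5],[0,0,0],0],[[0,0,0.5],[0,0,0],0]]'
```

```text
clock: 3.65
position: [592.0, -69.6, 68.1]
ee_rot: [0.992, 0.126, 0.001, 0.003]
wrist_force: [-10.7, -0.1, 25.3]
opening: 0.0
```

```bash
python3 -m inch '[[[0,0,-0.5],[0,0,0],0],[[0,0,-1.5],[0,0,0],0],[[0,0,-4],[0,0,0],0],[[0,0,-8],[0,0,0],0],[[0,0,-12],[0,0,0],0]]';  python3 - <<'E'
from h import *
f=cam("top"); crop(f,205,130,200,150,4,"pics/t3.png");f=cam("scene"); crop(f,180,145,200,150,4,"pics/s3.png")
E
```

```text
clock: 4.28
position: [590.7, -68.5, 187.7]
ee_rot: [0.992, 0.126, -0.0, 0.003]
wrist_force: [0.6, 0.9, 0.2]
opening: -0.2
```

View pics/s3.png

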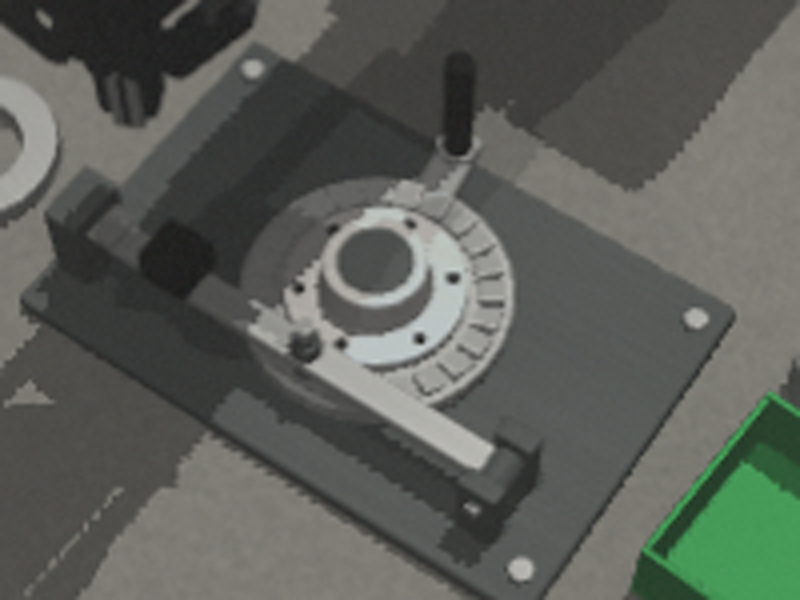

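The pad has moved from (187,208) to about (177,250) and stays down with nothing touching it. I'll check this against the level prediction and compute the move to the handle.

Run:
```python
from h import *
f=cam("scene"); 
for n,P in (("level",fx(60,-80,73)),("handletop",fx(-100*np.cos(.145),-100*np.sin(.145),103))): print(n,(proj(f,P)[0]-[180,145])*4)
H=np.array([446,28.9]); print(ang(H))
for z in (187,130,61): print(z,go([H[0],H[1],z]))
```

```text
level [176.8903535  246.09969084]
handletop [462.38851286  58.11793914]
(np.float64(0.14579352152569358), np.float64(99.62058020308856))
187 [-11.83175356 -13.1852873    0.1805724 ]
130 [-11.86594523 -13.23579998   5.88024602]
61 [-11.90733513 -13.29694691  12.77985093]
```

```bash
python3 -m inch '[[[-4,-4.4,0],[0,0,0],100],[[-8,-8.8,0],[0,0,0],100],[[-11.8,-13.2,0],[0,0,0],100],[[-11.8,-13.2,2],[0,0,0],100],[[-11.8,-13.2,2],[0,0,0],100]]';  python3 - <<'E'
from h import *
H=np.array([446,28.9])
for z in (130,61): print(z,go([H[0],H[1],z]))
f=cam("top"); crop(f,205,130,200,150,4,"pics/t4.png");f=cam("scene"); crop(f,180,105,200,150,4,"pics/s4.png")
E
```

```text
clock: 5.05
position: [443.2, 29.6, 165.6]
ee_rot: [0.992, 0.126, 0.0, 0.003]
wrist_force: [0.1, -0.4, 0.3]
opening: 85.2
130 [0.25360328 0.11294285 3.56437513]
61 [ 0.25530528  0.06727785 10.46422381]
```

View pics/s4.png

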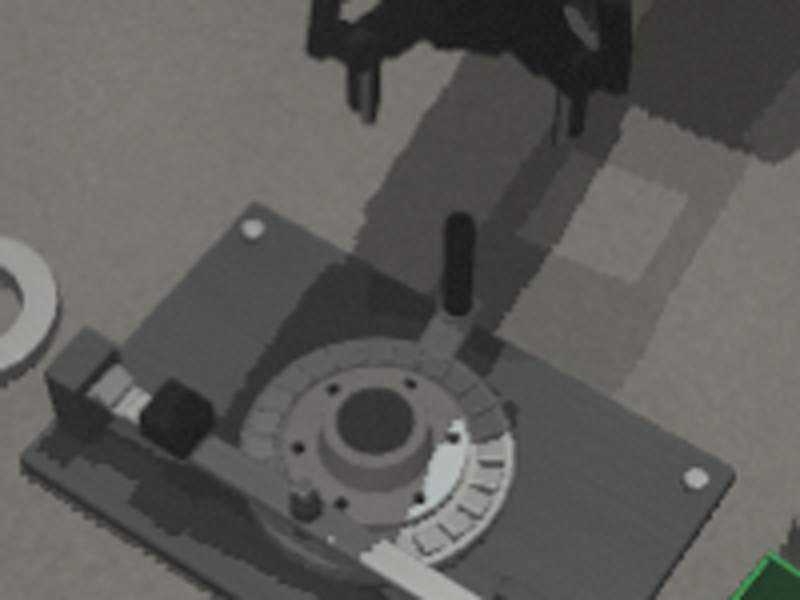

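The bar is still down, and the open fingers at (365,115) and (572,135) straddle the handle at (460,220). Now descend and close.

```bash
python3 -m inch '[[[0.2,0.1,3.5],[0,0,0],100],[[0.25,0.1,7],[0,0,0],100],[[0.25,0.1,10.4],[0,0,0],100],[[0.25,0.1,10.4],[0,0,0],100]]' 60;  python3 - <<'E'
from h import *
H=np.array([446,28.9])
print(go([H[0],H[1],61]))
f=cam("top"); crop(f,205,130,200,150,4,"pics/t5.png");f=cam("scene"); crop(f,180,105,200,150,4,"pics/s5.png")
E
```

```text
clock: 5.65
position: [447.1, 27.6, 61.5]
ee_rot: [0.992, 0.125, -0.001, 0.003]
wrist_force: [-0.5, -0.2, -0.6]
opening: 85.1
[-0.07485793 -0.15089186  0.05384543]
```

View pics/s5.png

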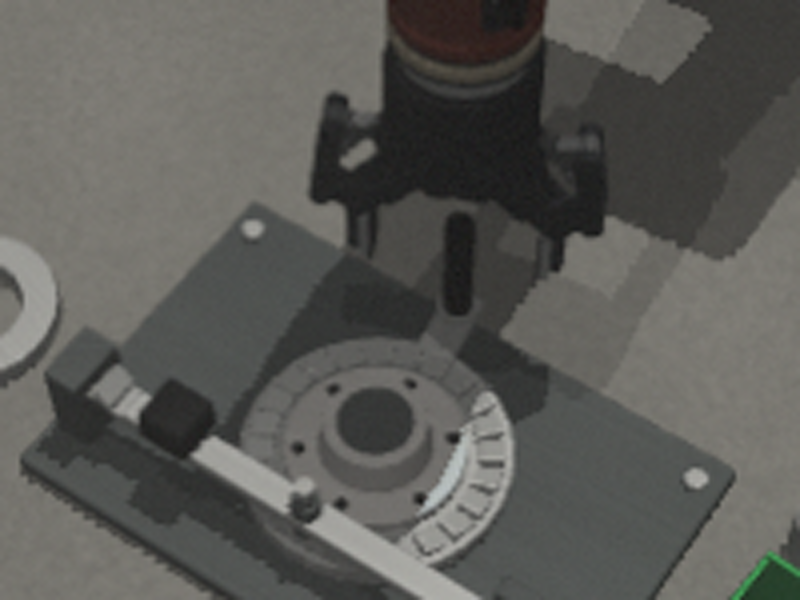

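```bash
python3 -m inch '[[[-0.05,-0.15,0],[0,0,0],15],[[-0.05,-0.15,0],[0,0,0],5],[[-0.05,-0.15,0],[0,0,0],5],[[-0.05,-0.15,0],[0,0,0],5],[[-0.05,-0.15,0],[0,0,0],5]]' 60; python3 -c "
from h import *
print(ang(r.state()['position']),r.state()['wrist_force'])"
```

```text
clock: 6.38
position: [449.6, 29.1, 65.2]
ee_rot: [0.992, 0.125, 0.003, 0.003]
wrist_force: [-0.6, 1.3, 5.7]
opening: 14.5
(np.float64(0.1415681707881915), np.float64(96.0640799727033)) [-0.6265647   1.25472782  5.70647174]
```

```bash
cat >> h.py <<'E'
OFF=np.array([-3.6,-0.2])
def th(t): d=np.pi+YAW+t; return np.r_[CEN+100*np.array([np.cos(d),np.sin(d)])-OFF,64.]
def rep(*ts):
    s=r.state(); a=ang(s["position"][:2]+OFF); F=s["wrist_force"]; d=np.pi+YAW+a[0]
    print("theta %.3f rad %.1f Ftan %.1f Frad %.1f Fz %.1f op %.1f z %.1f"%(a[0],a[1],F[:2]@[-np.sin(d),np.cos(d)],F[:2]@[np.cos(d),np.sin(d)],F[2],s["opening"],s["position"][2]))
    for t in ts: print(t,go(th(t)).round(2))
E
python3 -c "
from h import *
rep(.15,.17,.19,.21,.23,.25)
f=cam('top'); crop(f,205,130,200,150,4,'pics/t6.png');f=cam('scene'); crop(f,180,105,200,150,4,'pics/s6.png')"
```

```text
theta 0.146 rad 99.6 Ftan -1.2 Frad 0.7 Fz 5.7 op 14.5 z 65.2
0.15 [-0.05  0.03  0.12]
0.17 [-0.1   0.22  0.12]
0.19 [-0.16  0.42  0.12]
0.21 [-0.21  0.61  0.12]
0.23 [-0.25  0.81  0.12]
0.25 [-0.29  1.    0.12]
```

View pics/s6.png

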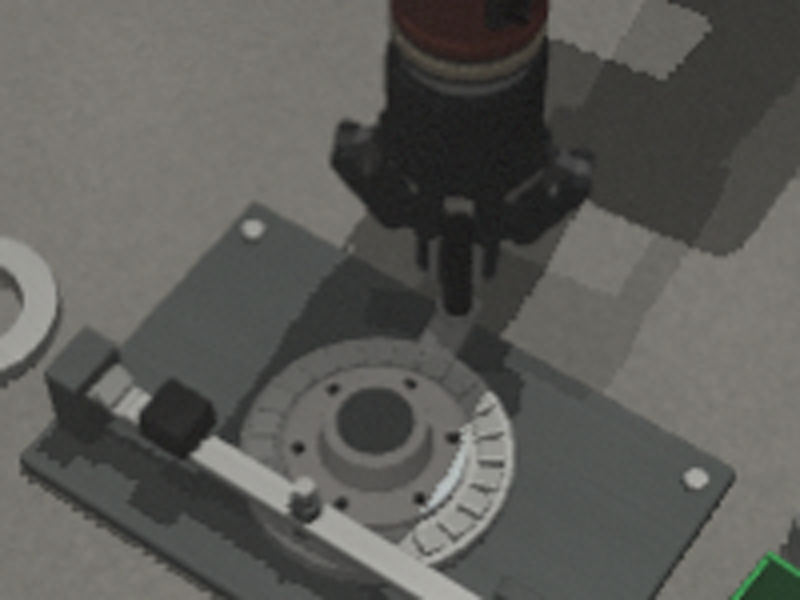

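The handle, at (458,262), is enclosed by the two fingers, and the 14.5 mm opening matches its 16 mm diameter. Start the swing.

```bash
python3 -m inch '[[[-0.03,0.1,0.05],[0,0,0],5],[[-0.08,0.2,0.1],[0,0,0],5],[[-0.1,0.3,0.1],[0,0,0],5],[[-0.12,0.4,0.1],[0,0,0],5]]' ; python3 -c "
from h import *
rep(.18,.19,.2,.21,.22,.23,.24,.25)"
```

```text
clock: 6.98
position: [449.6, 27.5, 65.1]
ee_rot: [0.992, 0.124, 0.003, 0.001]
wrist_force: [-2.7, 10.3, 9.9]
opening: 14.5
theta 0.162 rad 99.6 Ftan -10.2 Frad 3.0 Fz 9.9 op 14.5 z 65.1
0.18 [-0.09  0.16  0.11]
0.19 [-0.11  0.26  0.11]
0.2 [-0.14  0.35  0.11]
0.21 [-0.16  0.45  0.11]
0.22 [-0.18  0.55  0.11]
0.23 [-0.2   0.64  0.11]
0.24 [-0.23  0.74  0.11]
0.25 [-0.25  0.84  0.11]
```

```bash
python3 -m inch '[[[-0.08,0.2,-0.1],[0,0,0],5],[[-0.1,0.35,-0.2],[0,0,0],5],[[-0.13,0.45,-0.2],[0,0,0],5],[[-0.13,0.45,-0.2],[0,0,0],5]]' ; python3 -c "
from h import *
rep(.18,.19,.2,.21,.22,.23,.24,.25,.26,.27)"
```

```text
clock: 7.48
position: [449.4, 26.5, 65.4]
ee_rot: [0.992, 0.123, 0.004, -0.003]
wrist_force: [5.2, 14.2, -9.7]
opening: 14.6
theta 0.172 rad 99.8 Ftan -14.4 Frad -4.9 Fz -9.7 op 14.6 z 65.4
0.18 [-0.04  0.08  0.14]
0.19 [-0.07  0.17  0.14]
0.2 [-0.09  0.27  0.14]
0.21 [-0.12  0.37  0.14]
0.22 [-0.14  0.46  0.14]
0.23 [-0.16  0.56  0.14]
0.24 [-0.18  0.66  0.14]
0.25 [-0.2   0.76  0.14]
0.26 [-0.22  0.86  0.14]
0.27 [-0.24  0.95  0.13]
```

```bash
python3 -m inch '[[[-0.08,0.3,0.1],[0,0,0],5],[[-0.12,0.5,0.1],[0,0,0],5],[[-0.14,0.6,0.1],[0,0,0],5],[[-0.14,0.6,0.1],[0,0,0],5]]' ; python3 -c "
from h import *
rep(.2,.22,.24,.26)"
```

```text
clock: 7.98
position: [449.6, 20.0, 65.2]
ee_rot: [0.992, 0.123, 0.004, -0.002]
wrist_force: [-2.1, -0.9, 8.5]
opening: 14.5
theta 0.237 rad 99.6 Ftan 0.8 Frad 2.1 Fz 8.5 op 14.5 z 65.2
0.2 [ 0.04 -0.37  0.12]
0.22 [-0.01 -0.17  0.12]
0.24 [-0.05  0.02  0.11]
0.26 [-0.09  0.22  0.11]
```

```bash
python3 -m inch '[[[-0.04,0.15,0],[0,0,0],5],[[-0.07,0.3,0],[0,0,0],5],[[-0.07,0.3,0],[0,0,0],5]]' ; python3 -c "
from h import *
rep(.28,.3,.32,.34)"
```

```text
clock: 8.35
position: [449.7, 17.9, 65.2]
ee_rot: [0.992, 0.123, 0.004, -0.003]
wrist_force: [-0.7, 5.0, 3.8]
opening: 14.5
theta 0.258 rad 99.6 Ftan -5.0 Frad 0.4 Fz 3.8 op 14.5 z 65.2
0.28 [-0.08  0.21  0.12]
0.3 [-0.11  0.41  0.12]
0.32 [-0.13  0.61  0.11]
0.34 [-0.15  0.8   0.11]
```

```bash
python3 -m inch '[[[-0.05,0.2,0],[0,0,0],5],[[-0.08,0.4,0],[0,0,0],5],[[-0.08,0.4,0],[0,0,0],5]]' ; python3 -c "
from h import *
rep(.3,.32,.34)"; python3 -m inch '[[[-0.05,0.3,0],[0,0,0],5],[[-0.08,0.5,0],[0,0,0],5],[[-0.08,0.5,0],[0,0,0],5]]' ; python3 -c "
from h import *
rep(.3,.32,.34,.36)"
```

```text
clock: 8.72
position: [449.9, 15.2, 65.2]
ee_rot: [0.992, 0.123, 0.004, -0.005]
wrist_force: [-0.9, 5.5, 3.4]
opening: 14.3
theta 0.286 rad 99.6 Ftan -5.6 Frad 0.4 Fz 3.4 op 14.3 z 65.2
0.3 [-0.06  0.14  0.12]
0.32 [-0.09  0.34  0.12]
0.34 [-0.11  0.53  0.12]
clock: 9.1
position: [450.3, 11.8, 65.2]
ee_rot: [0.992, 0.123, 0.005, -0.006]
wrist_force: [-0.8, 7.7, 4.1]
opening: 14.5
theta 0.320 rad 99.6 Ftan -7.7 Frad -0.2 Fz 4.1 op 14.5 z 65.2
0.3 [-0.02 -0.2   0.12]
0.32 [-0.04 -0.01  0.12]
0.34 [-0.07  0.19  0.12]
0.36 [-0.08  0.39  0.12]
```

```bash
python3 -m inch '[[[-0.04,0.3,0],[0,0,0],5],[[-0.07,0.5,0],[0,0,0],5],[[-0.07,0.5,0],[0,0,0],5]]' ; python3 -c "
from h import *
rep()"; python3 -m inch '[[[-0.03,0.3,0],[0,0,0],5],[[-0.05,0.5,0],[0,0,0],5],[[-0.05,0.5,0],[0,0,0],5]]' ; python3 -c "
from h import *
rep(.4,.42,.44,.46)"
```

```text
clock: 9.48
position: [450.8, 8.4, 65.2]
ee_rot: [0.992, 0.122, 0.005, -0.008]
wrist_force: [-1.4, 8.7, 3.7]
opening: 14.4
theta 0.354 rad 99.6 Ftan -8.8 Frad -0.0 Fz 3.7 op 14.4 z 65.2
clock: 9.85
position: [451.4, 5.1, 65.2]
ee_rot: [0.992, 0.122, 0.005, -0.009]
wrist_force: [-1.5, 7.2, 4.5]
opening: 14.4
theta 0.388 rad 99.6 Ftan -7.4 Frad 0.1 Fz 4.5 op 14.4 z 65.2
0.4 [-0.05  0.12  0.12]
0.42 [-0.05  0.32  0.11]
0.44 [-0.06  0.52  0.11]
0.46 [-0.05  0.72  0.11]
```

```bash
cat >> h.py <<'E'
def rot():
    R=Ro.from_quat(r.state()["ee_rot"]); R0=Ro.from_quat([0.9921,0.1256,0,0]); print("rot",(R.inv()*R0).as_rotvec().round(3))
E
python3 -c "
from h import *
rot()";python3 -m inch '[[[-0.02,0.3,0],[0,0,0],5],[[-0.04,0.5,0],[0,0,0],5],[[-0.04,0.5,0],[0,0,0],5]]' ; python3 -c "
from h import *
rep();rot()"; python3 -m inch '[[[-0.02,0.3,0],[0,0,0],5],[[-0.03,0.5,0],[0,0,0],5],[[-0.03,0.5,0],[0,0,0],5]]' ; python3 -c "
from h import *
rep(.46,.48,.5,.52)"
```

```text
rot [-0.017 -0.012 -0.007]
clock: 10.22
position: [451.9, 2.5, 65.2]
ee_rot: [0.992, 0.122, 0.005, -0.012]
wrist_force: [-1.6, 11.1, 4.9]
opening: 14.1
theta 0.414 rad 99.6 Ftan -11.2 Frad -0.9 Fz 4.9 op 14.1 z 65.2
rot [-0.022 -0.012 -0.008]
clock: 10.6
position: [452.3, 0.7, 65.2]
ee_rot: [0.993, 0.121, 0.005, -0.014]
wrist_force: [-0.8, 14.0, 6.1]
opening: 14.7
theta 0.434 rad 99.6 Ftan -13.8 Frad -2.5 Fz 6.1 op 14.7 z 65.2
0.46 [-0.04  0.27  0.11]
0.48 [-0.03  0.47  0.1 ]
0.5 [-0.02  0.67  0.1 ]
0.52 [-0.01  0.86  0.09]
```

```bash
python3 -m inch '[[[-0.02,0.3,0],[-0.01,0,0],5],[[-0.03,0.4,0],[-0.02,-0.01,0],5],[[-0.03,0.4,0],[-0.02,-0.01,0],5]]' ; python3 -c "
from h import *
rep(.48,.5,.52);rot()"
```

```text
clock: 10.98
position: [453.6, -4.0, 65.2]
ee_rot: [0.993, 0.122, 0.001, -0.003]
wrist_force: [0.7, -2.1, 1.7]
opening: 14.7
theta 0.482 rad 99.6 Ftan 2.3 Frad -0.0 Fz 1.7 op 14.7 z 65.2
0.48 [-0.04 -0.02  0.12]
0.5 [-0.03  0.18  0.12]
0.52 [-0.02  0.38  0.12]
rot [-0.005 -0.003 -0.007]
```

```bash
python3 -m inch '[[[-0.02,0.3,0],[0,0,0],5],[[-0.02,0.5,0],[0,0,0],5],[[-0.02,0.5,0],[0,0,0],5]]' ; python3 -c "
from h import *
rep();rot()"; python3 -m inch '[[[0,0.3,0],[-0.005,0,0],5],[[0,0.5,0],[-0.01,0,0],5],[[0,0.5,0],[-0.01,0,0],5]]' ; python3 -c "
from h import *
rep(.56,.58,.6,.62);rot()"
```

```text
clock: 11.35
position: [454.8, -7.9, 65.2]
ee_rot: [0.993, 0.121, 0.002, -0.004]
wrist_force: [0.2, 5.8, 2.5]
opening: 14.5
theta 0.523 rad 99.7 Ftan -5.4 Frad -2.1 Fz 2.5 op 14.5 z 65.2
rot [-0.008 -0.005 -0.009]
clock: 11.72
position: [455.7, -10.7, 65.2]
ee_rot: [0.993, 0.12, 0.002, -0.002]
wrist_force: [0.2, 7.7, 4.9]
opening: 14.1
theta 0.553 rad 99.7 Ftan -7.1 Frad -2.8 Fz 4.9 op 14.1 z 65.2
0.56 [-0.02  0.07  0.12]
0.58 [0.   0.27 0.12]
0.6 [0.03 0.47 0.11]
0.62 [0.07 0.67 0.11]
rot [-0.003 -0.005 -0.012]
```

```bash
python3 -m inch '[[[0,0.3,0],[-0.005,0,0],5],[[0.02,0.5,0],[-0.01,0,0],5],[[0.02,0.5,0],[-0.01,0,0],5]]' ; python3 -c "
from h import *
rep();rot()"; python3 -m inch '[[[0.02,0.3,0],[-0.005,0,0],5],[[0.03,0.5,0],[-0.01,0,0],5],[[0.03,0.5,0],[-0.01,0,0],5]]' ; python3 -c "
from h import *
rep(.64,.66,.68,.7);rot()"
```

```text
clock: 12.1
position: [456.8, -13.4, 65.2]
ee_rot: [0.993, 0.118, 0.003, 0.0]
wrist_force: [-0.1, 8.1, 3.9]
opening: 14.0
theta 0.582 rad 99.6 Ftan -7.6 Frad -2.9 Fz 3.9 op 14.0 z 65.2
rot [ 0.001 -0.006 -0.014]
clock: 12.48
position: [457.9, -16.0, 65.2]
ee_rot: [0.993, 0.117, 0.003, 0.002]
wrist_force: [-0.3, 8.1, 3.8]
opening: 14.5
theta 0.610 rad 99.7 Ftan -7.5 Frad -3.0 Fz 3.8 op 14.5 z 65.2
0.64 [0.02 0.3  0.12]
0.66 [0.07 0.49 0.12]
0.68 [0.11 0.69 0.12]
0.7 [0.17 0.88 0.12]
rot [ 0.005 -0.006 -0.017]
```

```bash
python3 -m inch '[[[0.04,0.3,0],[0,0,0],5],[[0.06,0.5,0],[0,0,-0.01],5],[[0.06,0.5,0],[0,0,-0.01],5]]' ; python3 -c "
from h import *
rep();rot()"; python3 -m inch '[[[0.05,0.3,0],[0,0,0],5],[[0.08,0.5,0],[0,0,-0.01],5],[[0.08,0.5,0],[0,0,-0.01],5]]' ; python3 -c "
from h import *
rep(.68,.7,.72,.74,.76);rot()"
```

```text
clock: 12.85
position: [458.9, -18.3, 65.1]
ee_rot: [0.993, 0.121, 0.003, -0.001]
wrist_force: [-2.0, 9.6, 5.4]
opening: 14.3
theta 0.635 rad 99.7 Ftan -9.5 Frad -2.3 Fz 5.4 op 14.3 z 65.1
rot [-0.001 -0.006 -0.01 ]
clock: 13.22
position: [460.3, -20.9, 65.1]
ee_rot: [0.992, 0.124, 0.002, -0.004]
wrist_force: [-1.2, 9.3, 5.7]
opening: 14.3
theta 0.665 rad 99.6 Ftan -8.9 Frad -3.1 Fz 5.7 op 14.3 z 65.1
0.68 [-0.    0.16  0.11]
0.7 [0.05 0.35 0.11]
0.72 [0.1  0.55 0.11]
0.74 [0.16 0.74 0.11]
0.76 [0.22 0.93 0.11]
rot [-0.007 -0.006 -0.002]
```

Approaching click 3 (expected near 0.74); using smaller steps.

```bash
python3 -m inch '[[[0.05,0.3,0],[-0.005,0,0],5],[[0.08,0.45,0],[-0.01,0,0],5],[[0.08,0.45,0],[-0.01,0,0],5]]' ; python3 -c "
from h import *
rep();rot()"; python3 -m inch '[[[0.05,0.3,0],[-0.005,0,0],5],[[0.08,0.4,0],[-0.01,0,0],5],[[0.08,0.4,0],[-0.01,0,0],5]]' ; python3 -c "
from h import *
rep(.72,.74,.76);rot()"
```

```text
clock: 13.6
position: [460.8, -22.1, 65.1]
ee_rot: [0.992, 0.123, 0.002, -0.003]
wrist_force: [-2.5, 10.7, 8.3]
opening: 14.7
theta 0.678 rad 99.6 Ftan -10.7 Frad -2.7 Fz 8.3 op 14.7 z 65.1
rot [-0.005 -0.004 -0.006]
clock: 13.98
position: [461.0, -22.3, 65.1]
ee_rot: [0.993, 0.121, 0.001, -0.002]
wrist_force: [-4.5, 13.5, 9.3]
opening: 14.3
theta 0.681 rad 99.7 Ftan -14.1 Frad -2.4 Fz 9.3 op 14.3 z 65.1
0.72 [0.07 0.39 0.11]
0.74 [0.13 0.58 0.11]
0.76 [0.19 0.77 0.11]
rot [-0.004 -0.002 -0.009]
```

```bash
python3 -m inch '[[[0.06,0.3,0],[0,0,0],5],[[0.1,0.45,0],[0,0,0],5],[[0.1,0.45,0],[0,0,0],5]]' ; python3 -c "
from h import *
rep(.74,.76,.78,.8);rot()"
```

```text
clock: 14.35
position: [461.4, -23.3, 65.1]
ee_rot: [0.993, 0.12, -0.001, -0.006]
wrist_force: [-4.0, 11.9, 8.9]
opening: 14.8
theta 0.692 rad 99.7 Ftan -12.4 Frad -2.2 Fz 8.9 op 14.8 z 65.1
0.74 [0.11 0.47 0.1 ]
0.76 [0.17 0.66 0.1 ]
0.78 [0.23 0.85 0.1 ]
0.8 [0.3  1.04 0.09]
rot [-0.012 -0.    -0.012]
```

```bash
python3 -m inch '[[[0.06,0.3,0],[0,0,0],5],[[0.1,0.45,0],[-0.005,0,0],5],[[0.1,0.45,0],[-0.01,0,0],5]]' ; python3 -c "
from h import *
rep(.74,.76,.78,.8);rot()"
```

```text
clock: 14.72
position: [463.4, -26.4, 65.2]
ee_rot: [0.993, 0.12, 0.0, -0.002]
wrist_force: [4.7, -6.8, -0.9]
opening: 14.6
theta 0.729 rad 99.5 Ftan 8.3 Frad -0.6 Fz -0.9 op 14.6 z 65.2
0.74 [-0.01  0.12  0.12]
0.76 [0.05 0.31 0.12]
0.78 [0.12 0.5  0.12]
0.8 [0.18 0.69 0.12]
rot [-0.004 -0.001 -0.012]
```

```bash
python3 -c "
from h import *
f=cam('scene'); crop(f,180,145,200,150,4,'pics/s7.png');f=cam('top'); crop(f,205,130,200,150,4,'pics/t7.png')"
```

```text
(no output)
```

View pics/s7.png

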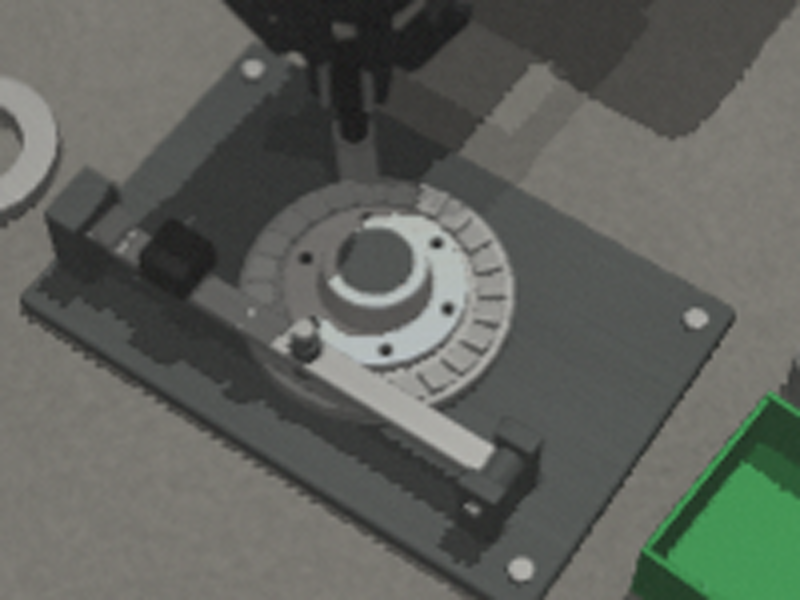

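View pics/t7.png

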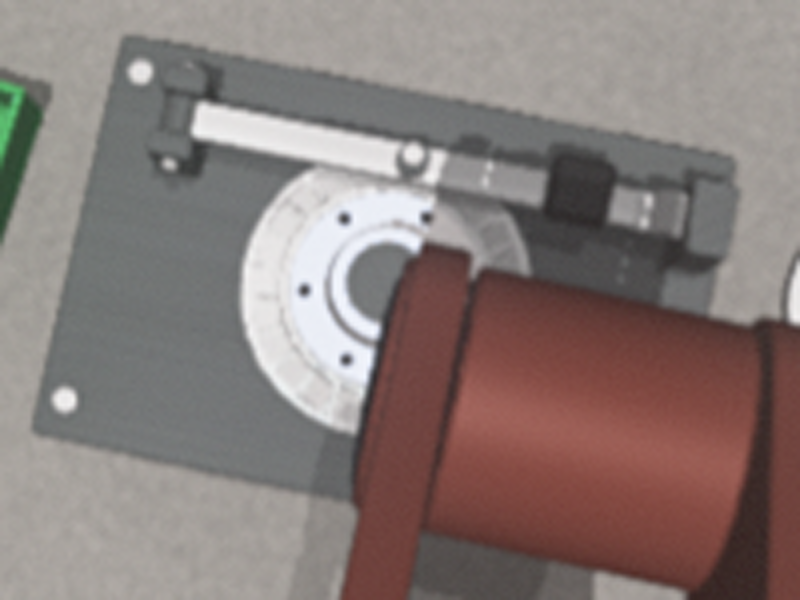

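The bar is still latched (pad at (177,256)). The six flange holes are visible at (306,258), (366,217), (437,243), (447,309) and (386,350), so they give the true lever rotation.

```bash
cat >> h.py <<'E'
def holes(g,ps,z=36):
    P=np.array([onz(g,z4(180,145,p),z)[:2] for p in ps]); 
    a=[]
    for p in P:
        d=p-CENS; a.append((np.arctan2(d[1],d[0]),np.linalg.norm(d)))
    return np.array(a)
CENS=np.array([548.0,23.7])
def phase(a): # mean phase mod 60deg
    return np.angle(np.exp(6j*a[:,0]).mean())/6
E
python3 - <<'E'
from h import *
g=cam("scene")
A=[(453,278),(410,224),(333,230),(299,287),(419,339)]
B=[(306,258),(366,217),(437,243),(447,309),(386,350)]
for z in (32,36,40):
    a=holes(g,A,z);b=holes(g,B,z); print(z,a[:,1].round(1),b[:,1].round(1),"delta",phase(b)-phase(a), "mod 60deg", np.pi/3)
E
```

```text
32 [39.6 41.3 41.4 40.4 38.6] [40.9 42.6 40.5 38.8 38.7] delta -0.46290025986395344 mod 60deg 1.0471975511965976
36 [39.3 39.  39.2 40.3 40.5] [39.7 40.  38.9 39.7 40.9] delta -0.4670508207843251 mod 60deg 1.0471975511965976
40 [39.2 36.7 37.  40.3 42.4] [38.6 37.4 37.4 40.7 43.1] delta 0.5759552180730462 mod 60deg 1.0471975511965976
```

```bash
python3 -m inch '[[[0.08,0.3,0],[0,0,0],5],[[0.13,0.5,0],[0,0,0],5],[[0.13,0.5,0],[0,0,0],5]]' ; python3 -c "
from h import *
rep();rot()"; python3 -m inch '[[[0.08,0.3,0],[-0.005,0,0],5],[[0.15,0.5,0],[-0.01,0,-0.01],5],[[0.15,0.5,0],[-0.01,0,-0.01],5]]' ; python3 -c "
from h import *
rep(.8,.82,.84,.86);rot()"
```

```text
clock: 15.25
position: [466.3, -31.3, 65.1]
ee_rot: [0.993, 0.119, 0.001, -0.003]
wrist_force: [-0.6, 7.4, 5.0]
opening: 14.6
theta 0.785 rad 99.7 Ftan -6.5 Frad -3.7 Fz 5.0 op 14.6 z 65.1
rot [-0.005 -0.002 -0.014]
clock: 15.62
position: [467.8, -33.5, 65.1]
ee_rot: [0.992, 0.123, -0.0, -0.001]
wrist_force: [-2.2, 7.6, 7.4]
opening: 14.6
theta 0.812 rad 99.7 Ftan -7.5 Frad -2.7 Fz 7.4 op 14.6 z 65.1
0.8 [-0.07 -0.1   0.11]
0.82 [0.   0.09 0.11]
0.84 [0.08 0.27 0.11]
0.86 [0.16 0.46 0.11]
rot [-0.001  0.    -0.006]
```

```bash
python3 -m inch '[[[0.1,0.3,-0.05],[0,0,0],5],[[0.18,0.5,-0.05],[0,0,-0.01],5],[[0.18,0.5,-0.05],[0,0,-0.01],5]]' ; python3 -c "
from h import *
rep();rot()"; python3 -m inch '[[[0.1,0.3,-0.05],[0,0,0],5],[[0.2,0.5,-0.05],[0,0,-0.01],5],[[0.2,0.5,-0.05],[0,0,-0.01],5]]' ; python3 -c "
from h import *
rep(.86,.88,.9,.92);rot()"
```

```text
clock: 16.0
position: [469.3, -35.6, 65.1]
ee_rot: [0.992, 0.127, -0.002, -0.004]
wrist_force: [-2.2, 8.7, 4.1]
opening: 14.5
theta 0.838 rad 99.7 Ftan -8.3 Frad -3.4 Fz 4.1 op 14.5 z 65.1
rot [-0.008  0.002  0.002]
clock: 16.38
position: [471.2, -38.0, 65.1]
ee_rot: [0.991, 0.131, -0.003, -0.006]
wrist_force: [-1.6, 8.2, 3.9]
opening: 14.5
theta 0.868 rad 99.7 Ftan -7.4 Frad -3.9 Fz 3.9 op 14.5 z 65.1
0.86 [-0.06 -0.06  0.11]
0.88 [0.02 0.12 0.11]
0.9 [0.1  0.3  0.11]
0.92 [0.19 0.48 0.11]
rot [-0.013  0.004  0.01 ]
```

```bash
python3 -m inch '[[[0.1,0.3,-0.05],[0,0,0],5],[[0.22,0.45,-0.05],[-0.005,0,-0.005],5],[[0.22,0.45,-0.05],[-0.005,0,-0.005],5]]' ; python3 -c "
from h import *
rep(.9,.92,.94);rot()"
```

```text
clock: 16.75
position: [472.6, -39.6, 65.1]
ee_rot: [0.991, 0.133, -0.005, -0.007]
wrist_force: [-3.1, 8.0, 6.2]
opening: 14.2
theta 0.890 rad 99.6 Ftan -8.1 Frad -2.7 Fz 6.2 op 14.2 z 65.1
0.9 [0.01 0.1  0.11]
0.92 [0.1  0.28 0.11]
0.94 [0.19 0.46 0.1 ]
rot [-0.014  0.007  0.014]
```

Nearing click 4 (my estimate 0.97–1.0).

```bash
python3 -m inch '[[[0.12,0.25,0],[0,0,0],5],[[0.24,0.42,0],[-0.005,0,0],5],[[0.24,0.42,0],[-0.01,0,0],5]]' ; python3 -c "
from h import *
rep(.92,.94);rot()";python3 -m inch '[[[0.12,0.25,0],[0,0,0],5],[[0.24,0.42,0],[-0.005,0,0],5],[[0.24,0.42,0],[-0.01,0,0],5]]' ; python3 -c "
from h import *
rep(.94,.96,.98,1.0);rot()"
```

```text
clock: 17.12
position: [473.8, -41.1, 65.0]
ee_rot: [0.991, 0.132, -0.006, -0.004]
wrist_force: [-6.2, 8.2, 9.9]
opening: 14.7
theta 0.910 rad 99.7 Ftan -10.3 Frad -0.7 Fz 9.9 op 14.7 z 65.0
0.92 [0.02 0.11 0.1 ]
0.94 [0.11 0.28 0.1 ]
rot [-0.01   0.012  0.013]
clock: 17.5
position: [475.0, -42.5, 65.0]
ee_rot: [0.991, 0.131, -0.008, -0.002]
wrist_force: [-6.1, 8.2, 10.7]
opening: 14.7
theta 0.928 rad 99.7 Ftan -10.1 Frad -1.0 Fz 10.7 op 14.7 z 65.0
0.94 [0.03 0.12 0.1 ]
0.96 [0.13 0.3  0.1 ]
0.98 [0.22 0.47 0.09]
1.0 [0.32 0.65 0.09]
rot [-0.007  0.016  0.011]
```

```bash
python3 -m inch '[[[0.12,0.22,-0.1],[0,0.005,0],5],[[0.24,0.4,-0.1],[-0.005,0.01,0],5],[[0.24,0.4,-0.1],[-0.005,0.01,0],5]]' ; python3 -c "
from h import *
rep(.96,.98,1.0);rot()"
```

```text
clock: 17.88
position: [475.3, -42.9, 65.1]
ee_rot: [0.992, 0.13, -0.006, -0.004]
wrist_force: [-6.3, 10.1, 7.4]
opening: 14.8
theta 0.933 rad 99.7 Ftan -11.7 Frad -2.1 Fz 7.4 op 14.8 z 65.1
0.96 [0.1  0.25 0.1 ]
0.98 [0.2  0.42 0.1 ]
1.0 [0.3 0.6 0.1]
rot [-0.01   0.011  0.009]
```

```bash
python3 -m inch '[[[0.12,0.22,-0.1],[0,0.005,0],5],[[0.24,0.4,-0.1],[-0.005,0.01,0],5],[[0.24,0.4,-0.1],[-0.005,0.01,0],5]]' ; python3 -c "
from h import *
rep(.96,.98,1.0,1.02);rot()"
```

```text
clock: 18.25
position: [476.0, -43.6, 65.1]
ee_rot: [0.992, 0.129, -0.004, -0.006]
wrist_force: [-4.0, 10.5, 5.8]
opening: 14.4
theta 0.942 rad 99.7 Ftan -10.4 Frad -4.2 Fz 5.8 op 14.4 z 65.1
0.96 [0.06 0.17 0.11]
0.98 [0.16 0.34 0.1 ]
1.0 [0.26 0.52 0.1 ]
1.02 [0.36 0.69 0.1 ]
rot [-0.013  0.006  0.007]
```

```bash
python3 -m inch '[[[0.12,0.24,-0.05],[0,0.005,0],5],[[0.24,0.42,-0.05],[-0.005,0.005,0],5],[[0.24,0.42,-0.05],[-0.01,0.005,0],5]]' ; python3 -c "
from h import *
rep(1.0,1.02,1.04);rot()"
```

```text
clock: 18.62
position: [476.6, -44.2, 65.1]
ee_rot: [0.992, 0.128, -0.004, -0.005]
wrist_force: [-6.4, 10.3, 9.7]
opening: 14.7
theta 0.951 rad 99.7 Ftan -11.9 Frad -2.4 Fz 9.7 op 14.7 z 65.1
1.0 [0.22 0.44 0.1 ]
1.02 [0.33 0.61 0.1 ]
1.04 [0.43 0.78 0.09]
rot [-0.011  0.006  0.005]
```

```bash
python3 -m inch '[[[0.12,0.24,-0.1],[0,0,0],5],[[0.26,0.45,-0.1],[-0.005,0.005,0],5],[[0.26,0.45,-0.1],[-0.01,0.005,0],5]]' ; python3 -c "
from h import *
rep(1.0,1.02,1.04,1.06);rot()"
```

```text
clock: 19.0
position: [476.7, -44.4, 65.1]
ee_rot: [0.992, 0.127, -0.004, -0.005]
wrist_force: [-5.9, 12.1, 8.1]
opening: 14.6
theta 0.954 rad 99.7 Ftan -12.9 Frad -4.1 Fz 8.1 op 14.6 z 65.1
1.0 [0.21 0.42 0.1 ]
1.02 [0.32 0.58 0.1 ]
1.04 [0.43 0.75 0.09]
1.06 [0.54 0.92 0.09]
rot [-0.011  0.007  0.002]
```

```bash
python3 -m inch '[[[0.15,0.3,-0.05],[0,0,0],5],[[0.3,0.52,-0.05],[0,0.005,0],5],[[0.3,0.52,-0.05],[-0.005,0.005,0],5]]' ; python3 -c "
from h import *
rep(1.0,1.02,1.04,1.06,1.08);rot()"
```

```text
clock: 19.38
position: [477.0, -44.8, 65.0]
ee_rot: [0.992, 0.125, -0.006, -0.008]
wrist_force: [-8.8, 13.8, 13.9]
opening: 14.6
theta 0.959 rad 99.8 Ftan -16.0 Frad -3.2 Fz 13.9 op 14.6 z 65.0
1.0 [0.19 0.37 0.09]
1.02 [0.3  0.54 0.08]
1.04 [0.41 0.71 0.08]
1.06 [0.52 0.87 0.08]
1.08 [0.64 1.03 0.07]
rot [-0.017  0.009 -0.   ]
```

```bash
python3 -c "
from h import *
rep();rot()
f=cam('scene'); crop(f,180,145,200,150,4,'pics/s8.png');rep()"
```

```text
theta 0.959 rad 99.8 Ftan -16.0 Frad -3.2 Fz 13.9 op 14.6 z 65.0
rot [-0.017  0.009 -0.   ]
theta 0.958 rad 99.7 Ftan -15.5 Frad -2.1 Fz 12.4 op 14.2 z 65.0
```

View pics/s8.png

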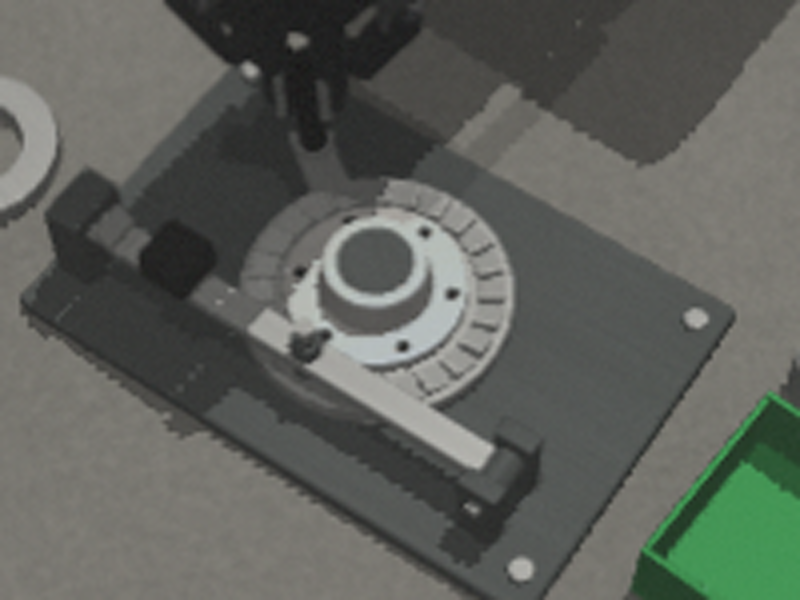

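Nothing is obstructing the lever, and the bar is still latched. The holes are now at (299,272), (349,220), (425,232), (453,293) and (403,346).

```bash
python3 -c "
from h import *
g=cam('scene')
a=holes(g,[(453,278),(410,224),(333,230),(299,287),(419,339)]);b=holes(g,[(306,258),(366,217),(437,243),(447,309),(386,350)]);c=holes(g,[(299,272),(349,220),(425,232),(453,293),(403,346)])
print(phase(b)-phase(a)+np.pi/3,phase(c)-phase(b),phase(c)-phase(a)+np.pi/3)"
```

```text
0.5801467304122725 0.23246399114183808 0.8126107215541106
```

```bash
python3 -m inch '[[[0.2,0.35,-0.05],[0,0,0],5],[[0.34,0.58,-0.1],[0,0,0],5],[[0.34,0.58,-0.1],[0,0,0],5]]' ; python3 -c "
from h import *
rep(1.0,1.02,1.04,1.06,1.08);rot()"
```

```text
clock: 19.85
position: [481.1, -48.7, 65.2]
ee_rot: [0.992, 0.126, -0.006, -0.009]
wrist_force: [0.8, 3.3, -1.2]
opening: 15.0
theta 1.015 rad 99.7 Ftan -1.6 Frad -3.0 Fz -1.2 op 15.0 z 65.2
1.0 [-0.11 -0.11  0.12]
1.02 [-0.    0.06  0.12]
1.04 [0.11 0.23 0.11]
1.06 [0.22 0.39 0.11]
1.08 [0.34 0.55 0.1 ]
rot [-0.019  0.01  -0.   ]
```

Click 4 felt: the force fell from 16 N to under 2 N at about 1.015. I'll move on slightly for margin and settle.

```bash
python3 -m inch '[[[0.1,0.2,0],[0,0,0],5],[[0.22,0.4,0],[0,0,0],5],[[0.22,0.4,0],[0,0,0],5],[[0.22,0.4,0],[0,0,0],5]]' ; python3 -c "
from h import *
rep(1.04,1.06);rot()"; python3 -m inch '[[[0.0,0.0,0],[0,0,0],5],[[0.0,0,0],[0,0,0],5],[[0,0,0],[0,0,0],5],[[0,0,0],[0,0,0],5],[[0,0,0],[0,0,0],5]]' ; python3 -c "
from h import *
rep();print(r.state()['joint_velocities'].round(4))
f=cam('scene'); crop(f,180,145,200,150,4,'pics/s9.png');rep()"
```

```text
clock: 20.35
position: [483.5, -50.9, 65.1]
ee_rot: [0.992, 0.125, -0.007, -0.01]
wrist_force: [-3.1, 6.9, 5.2]
opening: 14.5
theta 1.048 rad 99.7 Ftan -6.9 Frad -3.2 Fz 5.2 op 14.5 z 65.1
1.04 [-0.07 -0.05  0.11]
1.06 [0.05 0.12 0.11]
rot [-0.022  0.011 -0.001]
clock: 20.98
position: [483.3, -50.7, 65.1]
ee_rot: [0.992, 0.125, -0.007, -0.011]
wrist_force: [-2.7, 5.6, 3.0]
opening: 14.6
theta 1.045 rad 99.7 Ftan -5.8 Frad -2.4 Fz 3.0 op 14.6 z 65.1
[-0.001   0.     -0.0001  0.0007  0.0002  0.0006]
theta 1.045 rad 99.7 Ftan -5.1 Frad -3.0 Fz 4.2 op 14.2 z 65.1
```

View pics/s9.png

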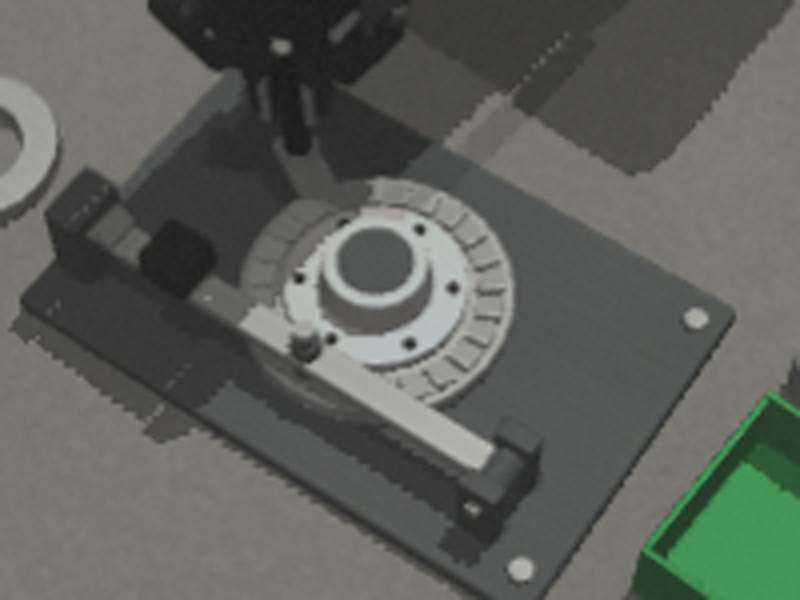

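The bar is latched and untouched, the handle at (297,150) is still held, and the holes are at (299,278), (344,222), (419,229), (453,288) and (410,344).

```bash
python3 -c "
from h import *
g=cam('scene')
a=holes(g,[(453,278),(410,224),(333,230),(299,287),(419,339)]);c=holes(g,[(299,278),(344,222),(419,229),(453,288),(410,344)])
print('theta by holes',.145+phase(c)-phase(a)+np.pi/3)
rep();print(r.job_done());"
```

```text
theta by holes 1.0416142260559766
theta 1.045 rad 99.7 Ftan -5.2 Frad -2.0 Fz 4.1 op 14.4 z 65.1
the job is handed in; nothing more can be done
None
```

I pressed the pawl bar down until it latched, took the hand off it, then gripped the handle and swung the lever counterclockwise by four clicks. The job was handed in at about 21 s with the handle still held at a 60 N grip setting.

**Bar:** after I let go, the pad stayed within about 2–3 mm of its predicted level position. It was still down and untouched in the last picture.

**Clicks:** I felt a build-up and sudden drop in force four times, at lever readings of about 0.24, 0.48, 0.73 and 1.01 rad. The lever now stands still at about 1.045 rad by arm position and 1.042 rad by the flange holes in the camera. That is inside the 1.007–1.177 window and well short of the fifth click. The two readings share the same start-angle estimate, so they confirm the rotation but not the absolute zero.

**What disagreed:**
- **Angle readings:** the third click read about 0.73 rad, slightly below its expected 0.735–0.785 range. My readings are therefore probably 0.01–0.03 rad low, which would put the lever at about 1.05–1.08 rad, still inside the window.
- **Force:** the peaks at the wrist were 12–16 N, against the 8–10 N given for the handle. I put this down to the arm's side and tilt loads, and a picture before the fourth click showed nothing in the way.

I kept clear of the loose parts. The ring and bin looked unmoved in the last picture; the bush was out of that view, so I did not check it.

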